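# Close up and chock a row of bottles under a ledge

## Task

One amber bottle has rolled out of the rack under the ledge. Lay it back on the tray, on its side with its cap to the front, in line with the two that are still there and on their open side; then set the chock behind it, nose towards it, and push the row along, firmly but gently (this is glass), until the bottles all touch and the sprung stop at the far end has been pressed right in. Let go there, so that the chock stays put and holds the row tight, and leave everything else on the bench where it stands.

Things in the scene. Friction and masses are not known exactly. Their poses are not given: they have to be found in the camera images.
- rack: white and aluminium rack, fixed. Origin on the bench under it; x to its back panel (face at x = +45 mm; the open front, -x, looks to the robot's right), y along the row towards the stop, z up. Grey tray: top 6 mm above the bench, x -60 to +45, y -210 to +130 mm, end at y = -210 open. A ledge covers the row.
- ledge_front (a point): lower front edge of the ledge over the row, at half its 340 mm length: 165 mm above the bench, 30 mm in front of the rack's origin. The ledge is 19 mm thick and runs from here back to the panel; small vessels stand fixed on it (to 90 mm high). Under it a tool must lean back by 30 to 50 degrees.
- stop_zone (a point): where the sprung stop stands, roughly: a black rubber plate 60 mm wide, 36 mm high, facing the row (-y), on a bracket clamped at a place that is not reported. Its free face is within 15 mm of this point along the rack's y. The spring takes 0.45 N per mm and is solid after 12 mm (5.4 N). Row friction adds 1 to 3 N.
- bottle_inner: amber bottle on its side: glass body 42 mm across, 66 mm long, then a 26 mm black cap, 100 mm in all, 0.16 kg. Origin: centre of its bottom end, on the axis; z axis runs to the cap. Lies in the rack nearest the stop, bottom end near the back panel, cap to the front, free to roll, with gaps to the stop and its neighbour.
- bottle_middle: amber bottle on its side: glass body 42 mm across, 66 mm long, then a 26 mm black cap, 100 mm in all, 0.16 kg. Origin: centre of its bottom end, on the axis; z axis runs to the cap. Lies in the rack on the open side of bottle_inner, the same way round.
- bottle_stray: amber bottle on its side: glass body 42 mm across, 66 mm long, then a 26 mm black cap, 100 mm in all, 0.16 kg. Origin: centre of its bottom end, on the axis; z axis runs to the cap. The stray: starts lying on the bench right of the rack (seen from the robot), cap roughly to the robot's right. Mass varies by some 30 per cent. Grip the glass.
- chock: pale wooden chock with upright aluminium fin, 0.45 kg, standing right of the rack. Origin on its underside; y to the nose. Block 64 x 65 x 26 mm (y -36 to +29), a low nose to y = +37. When it touches a bottle the axis is 49 mm ahead of the origin. Fin: y -24 to -8 mm, 40 mm wide, 26 to 72 mm high; grip it along y. Slid on the tray it drags with 2 to 4 N; let go, it holds as much.
- tape: roll of tape lying flat, 81 mm across, 15 mm high; to be left alone. Origin: centre of its underside.
- jar: white screw jar standing, 45 mm across, 80 mm high; to be left alone. Origin: centre of its underside.
- spare_amber: smaller amber bottle standing upright, 38 mm across, 98 mm high; to be left alone. Origin: centre of its underside.

How it is judged:
By the outcome, as a careful person would: the job done as asked, in the order asked, and still so for the second after the job is handed in, with the robot touching nothing.
It also fails if it takes over 72 s, if anything falls off the work surface, if the arm or the gripper's body presses on something with over 40 N, if the wrist force passes 120 N, or if a joint passes its speed limit or range.

## Robot

A 6-joint arm with a two-finger parallel gripper is mounted at the origin on a cart in front of the work surface, level with it; the furniture and walls round the work are solid. World frame = base frame: x ahead of the robot, y to its left, z up, the work surface at z = 0. Lengths are in m, angles in rad, forces in N, time in s.
With the tool pointing down it reaches from about 0.225 to 0.875 m from the base axis. Payload 3.4 kg.
Tool frame: the origin (TCP) lies midway between the tips of the shut fingers; the grasp point (between the pads) lies 19 mm behind it (manip.pinch_z is the distance from the TCP to the grasp point, in m); z points along the fingers, y is the line along which they close (so a half turn about z gives the same grasp; the last joint's range is limited). The gripper opens to 85 mm and grips with 20 to 120 N. Pads are 22 mm wide; open, the fingers measure 114 mm over their backs; the gripper's body (76 mm by 85 mm) begins 54 mm behind the grasp point. The pads swing forward as they close: fully open they stand 13 mm farther back than shut.
Start: joints at [0.992, 0.276, 1.505, -0, 1.361, -0.121], TCP at [0.254, 0.516, 0.231] pointing down, gripper open.
Joint ranges: [-2.89, 2.89], [-0.75, 2.08], [0.22, 2.7], [-1.18, 4.32], [0.11, 2.71], [-2.7, 2.7]. Speed limits (rad/s): [2.57, 2.57, 3.14, 3.14, 3.14, 3.14].

## Interface

Orientations are given as a unit quaternion [w, x, y, z].
In Python, from rig import manip gives the robot as it stands.
- The arm moves only by the tool carry_out, never from a script. Its arguments are lists of equal length, an entry for each row: "delta_pos": the shift along the tool's x, y, z scaled (see below), a list of three; "turn": the turn, a rotation vector about the tool's x, y, z scaled (see below), a list of three; "claw": the closure, from -1 (fully open) to 1 (shut). A call has 1 to 12 rows; each row is the pose to reach, as a shift and turn from the pose commanded when the call began, along the tool's axes at that moment; what a row does not reach only later rows make up. The controller multiplies each number of a shift by 400 mm and each number of a turn by 30 degrees. A row lasts 1/10 s, in which the tool goes at most 50 mm and 8.59 degrees, less where a joint would pass 70% of its speed; a pose out of reach is approached as far as the arm can. A call with a number of a shift or a turn outside -1 to 1 is refused whole. A call with a gripper value outside its range is refused whole. The fingers move at their own pace and stop on an object; "force" is the grip in N (left out, the last holds). Time passes only in rows, so rows that repeat a pose let the fingers close. It gives the time, the measured TCP pose, the force, the opening and the grip force at its end, in the units of the state.
- manip.get_state(): the state, without advancing time (a new reading comes with each control period).
- manip.get_image(name): name is "scene" or "top" or "wrist"; returns a dict with "image" (400x640x3 uint8, red, green, blue), "z_map" (400x640 float32, m along the optical axis (not along the pixel's ray), 0 where there is no reading), "fx", "fy", "cx", "cy" (pixels), "world_to_cam" (4x4, takes a point from world to camera coordinates). Camera axes: x right, y down, z forward; pixel columns grow to the right and rows downward; lengths in m; the calibration is good to about 2 mm. A picture is of the moment at which its call begins.
- manip.sign_off(): hands the job in; it is judged then, once.
Trained networks look in the newest picture that a camera, given by its name, has taken for a name from the list of things; names that differ only in an ending like _2 or _b are one class to them, and where a whole thing is asked for, a point or a joint stands for the part that bears it (a point fixed in the world has none). Each returns a list of dicts, best first, with "score" (0 to 1); they miss things now and then, are a little off and sometimes report something else, mostly with a low value. They report only what shows in the picture. A call takes as long as a camera call.
- manip.spot_in(camera, query): "point" ([x, y, z] in m, in world coordinates, good to about 4 mm: the middle of the surface that is visible of it).
- manip.place_of(camera, query): "point" ([x, y, z] in m, in world coordinates, good to about 4 mm: a listed point, or the origin of a listed thing).
The state is a dict: "clock": time; "qpos": joint angles; "qd": joint speeds; "effort": joint torques, N m; "position": TCP position; "ee_rot": TCP orientation; "contact_force": force on the tool from outside, world axes, zero at the start; "moment": the same for the moment, N m; "width": finger opening in m; "gripper_force": force on a finger pad.
Only numpy, scipy, OpenCV 4.12 (cv2) and the standard library are available. Lean on these libraries where they do the work, as an engineer would, in place of code of your own. Each camera call takes 0.05 s, during which the arm holds its last target. There are 200 camera calls.

## Working session

There is one attempt and no reset: what is moved stays moved. The work goes in short steps, Python scripts to look and compute and a tool call to move; the robot and the scene stay as the last step left them, time stands still between calls to the robot, and variables do not carry over. Pictures are saved under pics/ and viewed, at most 10 in all, crops included, and the job is handed in when it is done.

Besides the shell and the picture viewer there is one more tool, called after "Emit:" as a command line: name --argument value ..., lists and objects as JSON in quotes. carry_out: Moves the arm, as the interface text tells. Shifts and turns lie within -1 to 1; 1 stands for 400 mm of shift or 30 degrees of turn. Its arguments: {"type":"object","properties":{"delta_pos":{"type":"array","items":{"type":"array","items":{"type":"number","minimum":-1,"maximum":1}}},"turn":{"type":"array","items":{"type":"array","items":{"type":"number","minimum":-1,"maximum":1}}},"claw":{"type":"array","items":{"type":"number"}},"force":{"type":"number"}},"required":["delta_pos","turn","claw"]}

```bash
mkdir -p pics; ls; cat > h.py <<'E'
import numpy as np, cv2
from rig import manip
from scipy.spatial.transform import Rotation as R
def snap(cam,fn=None):
    d=manip.get_image(cam)
    if fn: cv2.imwrite('pics/'+fn,d['image'][:,:,::-1])
    return d
def cloud(d):
    v,u=np.mgrid[:400,:640]; z=d['z_map']
    p=np.stack([(u-d['cx'])/d['fx']*z,(v-d['cy'])/d['fy']*z,z,np.ones_like(z)],-1)
    return (p@np.linalg.inv(d['world_to_cam']).T)[...,:3]
def proj(d,P):
    c=d['world_to_cam']@np.append(P,1); return c[0]/c[2]*d['fx']+d['cx'],c[1]/c[2]*d['fy']+d['cy']
E
python3 - <<'E'
from h import *
np.set_printoptions(precision=4,suppress=True)
s=manip.get_state(); print(s['position'],s['ee_rot'],s['width'],manip.pinch_z)
D={}
for c in ['scene','top']:
    d=D[c]=snap(c,c+'1.png'); np.savez('pics/'+c+'1.npz',**d)
    print(c,np.linalg.inv(d['world_to_cam'])[:3,3])
    for n in ['rack','ledge_front','stop_zone','bottle_inner','bottle_stray','chock','tape','jar','spare_amber']:
        for r in manip.place_of(c,n)[:3]: print(c,n,round(r['score'],2),np.array(r['point']),[int(x) for x in proj(d,r['point'])])
E
```

```text
pics
[0.2538 0.5154 0.2304] [-0.0003  0.2269  0.9739 -0.0009] 0.08556166818600554 0.0187
scene [-0.3802 -0.6157  0.7134]
scene ledge_front 0.88 [0.4872 0.384  0.1601] [229, 166]
scene stop_zone 0.61 [0.371  0.3436 0.0248] [216, 216]
scene bottle_inner 0.62 [0.3894 0.4042 0.0265] [208, 208]
scene bottle_stray 0.8 [ 0.505  -0.2958  0.0202] [402, 265]
scene chock 0.65 [ 0.5141 -0.0283 -0.0042] [327, 240]
scene chock 0.53 [0.3902 0.4036 0.0268] [208, 208]
scene tape 0.8 [ 0.4288 -0.4427 -0.0007] [441, 307]
scene jar 0.69 [ 0.6834 -0.1857  0.0036] [394, 231]
scene spare_amber 0.53 [ 0.662  -0.2807  0.0008] [418, 244]
top [-0.2204  0.3346  1.2549]
top rack 0.73 [ 0.4372  0.3832 -0.0007] [236, 273]
top ledge_front 0.63 [0.4855 0.3812 0.1656] [222, 240]
top stop_zone 0.96 [0.3673 0.3426 0.0234] [252, 282]
top bottle_stray 0.7 [ 0.4988 -0.2951  0.0246] [389, 191]
top tape 0.56 [ 0.4347 -0.4346  0.0003] [426, 194]
top jar 0.68 [ 0.6797 -0.1906 -0.0032] [346, 173]
```

View pics/scene1.png

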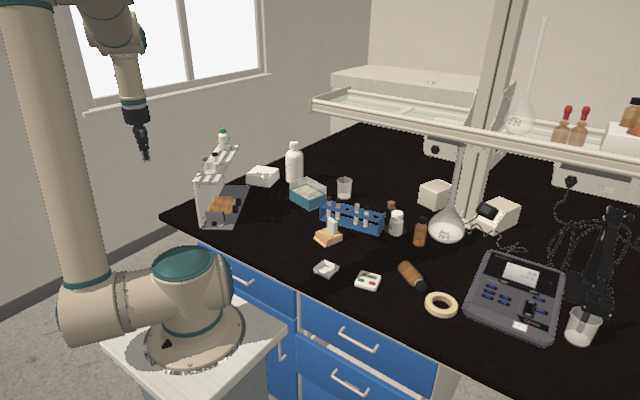

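View pics/top1.png

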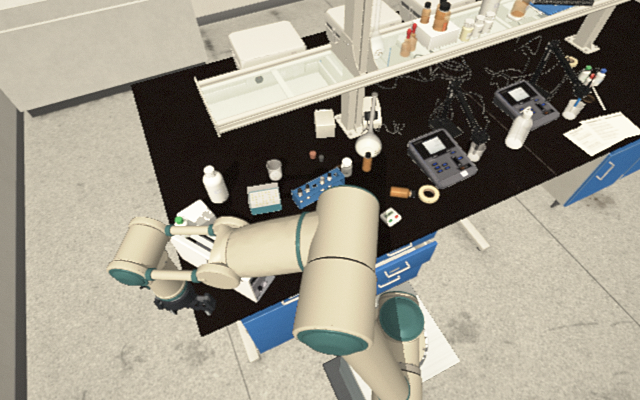

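The scene view shows the rack at left (195-250, 130-230) with its ledge, the two amber bottles near (222, 207), the chock at (327, 235), the stray at (411, 276) and the tape at (440, 305). In the top view the arm hides the rack; the stray is at (400, 192).

```bash
python3 - <<'E'
from h import *
np.set_printoptions(precision=4,suppress=True)
d=dict(np.load('pics/scene1.npz')); P=cloud(d); ok=d['z_map']>0; im=d['image'].astype(int)
def rect(m,name):
    q=P[m][:,:2].astype(np.float32); 
    if len(q)<5: print(name,len(q));return
    (c,s,a)=cv2.minAreaRect(q); print(name,len(q),np.array(c),np.array(s),round(a,2),'med',np.median(P[m],0))
v,u=np.mgrid[:400,:640]
rk=ok&(u>185)&(u<255)&(v>120)&(v<235)
print('hist z',np.histogram(P[rk][:,2],bins=np.arange(-.01,.3,.01)))
rect(rk&(abs(P[...,2]-.184)<.006),'ledgetop')
rect(rk&(abs(P[...,2]-.007)<.004)&(im.max(2)>70),'tray')
am=ok&(im[...,0]>im[...,2]+40)
rect(am&(P[...,2]>.012)&(u>390)&(u<430)&(v>255)&(v<295),'stray')
ck=ok&(u>308)&(u<350)&(v>215)&(v<250)
rect(ck&(abs(P[...,2]-.026)<.004),'chocktop'); rect(ck&(abs(P[...,2]-.072)<.004),'fintop')
rect(rk&am&(P[...,2]<.06),'rackbottles')
for n,(a,b,c,e) in {'A':(190,120,80,120),'B':(300,195,150,130)}.items():
    cv2.imwrite(f'pics/c{n}.png',cv2.resize(d['image'][b:b+e,a:a+c,::-1],None,fx=4.5,fy=4.5,interpolation=cv2.INTER_CUBIC))
a=cv2.imread('pics/cA.png');b=cv2.imread('pics/cB.png');H=max(len(a),len(b))
o=np.hstack([cv2.copyMakeBorder(x,0,H-len(x),0,0,0) for x in(a,b)]);print(o.shape);cv2.imwrite('pics/cAB.png',cv2.resize(o,(800,int(H*800/o.shape[1]))))
E
```

```text
hist z (array([ 229, 1822,  203,  171,  281,  400,  135,   64,   45,   56,   48,
         74,   53,   31,   31,   24,   44,   21,   79,  499,   68,   71,
         84,  111,   64,   33,   22,   17,    9,    0]), array([-0.01,  0.  ,  0.01,  0.02,  0.03,  0.04,  0.05,  0.06,  0.07,
        0.08,  0.09,  0.1 ,  0.11,  0.12,  0.13,  0.14,  0.15,  0.16,
        0.17,  0.18,  0.19,  0.2 ,  0.21,  0.22,  0.23,  0.24,  0.25,
        0.26,  0.27,  0.28,  0.29]))
ledgetop 527 [0.4644 0.4161] [0.3462 0.0838] 34.22 med [0.4266 0.3755 0.1852]
tray 657 [0.4895 0.4647] [0.4371 0.215 ] 31.16 med [0.5228 0.3973 0.0075]
stray 340 [ 0.4642 -0.3472] [0.1214 0.0395] 61.27 med [ 0.4679 -0.3309  0.0365]
chocktop 186 [ 0.5467 -0.0297] [0.1489 0.0774] 0.33 med [ 0.503  -0.0345  0.027 ]
fintop 39 [ 0.5236 -0.035 ] [0.0357 0.0173] 71.12 med [ 0.5227 -0.0371  0.073 ]
rackbottles 354 [0.4286 0.3777] [0.0855 0.0816] 33.03 med [0.4227 0.3717 0.0422]
(585, 1035, 3)
```

View pics/cAB.png

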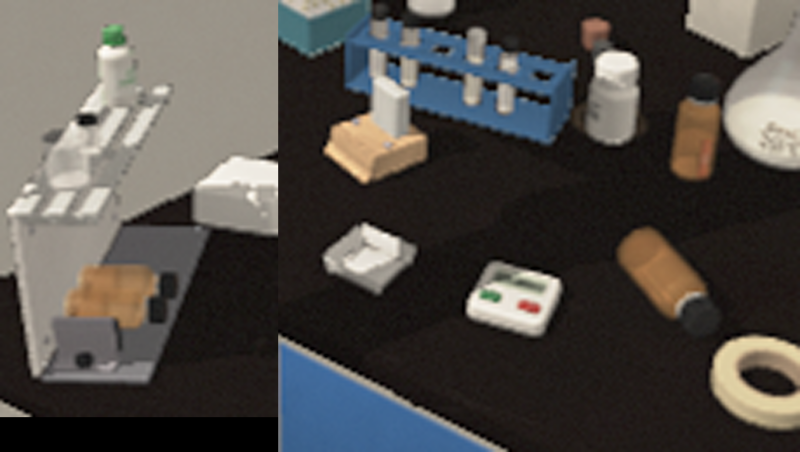

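The crop shows the rack running diagonally with the stop at the near end, then two bottles with their caps to the front. The chock's fin stands upright and its low nose isn't obvious; the stray's black cap points to the robot's right. I'll lift clear and swing over to look again.

Emit:
carry_out --delta_pos '[[0,0,-0.125],[0,0,-0.25],[0,0,-0.375],[0,0,-0.44],[-0.72,-0.9,-0.44],[-0.72,-0.9,-0.44],[-0.72,-0.9,-0.44],[-0.72,-0.9,-0.44],[-0.72,-0.9,-0.44],[-0.72,-0.9,-0.44],[-0.72,-0.9,-0.44],[-0.72,-0.9,-0.44]]' --turn '[[0,0,0],[0,0,0],[0,0,0],[0,0,0],[0,0,0],[0,0,0],[0,0,0],[0,0,0],[0,0,0],[0,0,0],[0,0,0],[0,0,0]]' --claw '[-1,-1,-1,-1,-1,-1,-1,-1,-1,-1,-1,-1]'

```text
clock: 2.2
position: [0.34, 0.1234, 0.4076]
ee_rot: [0.001, 0.227, 0.974, 0.0]
contact_force: [2.0, 0.2, -0.3]
width: 0.0854
gripper_force: 0.0
```

```bash
cat >> h.py <<'E'
np.set_printoptions(precision=4,suppress=True)
def Rt(yaz,lean):  # tool y at azimuth yaz (deg), tool z leaning towards yaz+90
    a=np.radians(yaz); l=np.radians(lean)
    y=np.array([np.cos(a),np.sin(a),0]); b=np.array([-np.sin(a),np.cos(a),0])
    z=np.sin(l)*b-np.cos(l)*np.array([0,0,1]); return R.from_matrix(np.stack([np.cross(y,z),y,z],1))
def plan(p,Rn,grasp=True):
    s=manip.get_state(); q=s['ee_rot']; R0=R.from_quat([q[1],q[2],q[3],q[0]])
    p=np.array(p,float)
    if grasp: p=p+Rn.apply([0,0,manip.pinch_z])
    return R0.inv().apply(p-s['position'])/.4, np.degrees((R0.inv()*Rn).as_rotvec())/30
E
python3 - <<'E'
from h import *
s=manip.get_state(); print(s['clock'],s['position'],s['qpos'])
for c in ['top','wrist']:
    d=snap(c,c+'2.png'); np.savez('pics/'+c+'2.npz',**d)
    print(c,np.linalg.inv(d['world_to_cam'])[:3])
    for n in (['rack','ledge_front','stop_zone','bottle_inner','bottle_middle','bottle_stray','chock'] if c=='top' else []):
        for r in manip.place_of(c,n)[:3]: print(c,n,round(r['score'],2),np.array(r['point']),[int(x) for x in proj(d,r['point'])])
a=cv2.imread('pics/top2.png')[150:330,140:460];b=cv2.imread('pics/wrist2.png')
cv2.imwrite('pics/tw2.png',np.vstack([cv2.resize(a,(533,300)),cv2.resize(b,(480,300))[:, :].copy() if 0 else cv2.resize(b,(533,300))]))
E
```

```text
2.2 [0.34   0.1234 0.4076] [ 0.155  -0.1129  1.5186  0.      1.7343 -0.9587]
top [[-0.4278 -0.7306  0.5321 -0.2204]
 [-0.9037  0.3557 -0.2382  0.3346]
 [-0.0153 -0.5828 -0.8125  1.2549]]
top rack 0.84 [ 0.4388  0.3807 -0.0009] [236, 272]
top ledge_front 0.6 [0.487  0.3812 0.1643] [222, 239]
top stop_zone 0.76 [0.373  0.3439 0.0238] [251, 281]
top stop_zone 0.49 [0.4388 0.3844 0.0028] [235, 272]
top stop_zone 0.29 [ 0.431  -0.4358 -0.001 ] [426, 194]
top bottle_inner 0.43 [0.3917 0.3934 0.0284] [235, 282]
top chock 0.84 [ 0.5063 -0.0299 -0.0027] [330, 217]
wrist [[ 0.4383  0.8586  0.2658  0.2731]
 [ 0.8988 -0.419  -0.1286  0.1613]
 [ 0.0009  0.2953 -0.9554  0.55  ]]
```

View pics/tw2.png

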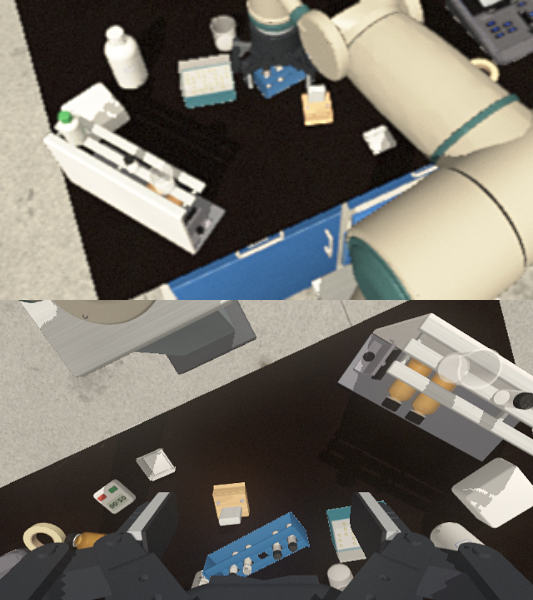

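The upper half shows the rack in the top view with the chock at full-image (330, 215). In the lower half, the wrist view, the stop sits left of the two bottles with their caps to the front (about 385-420, 400), and the chock's fin is at (230, 505). I'll extract geometry from depth.

```bash
python3 - <<'E'
from h import *
w=dict(np.load('pics/wrist2.npz')); s=dict(np.load('pics/scene1.npz')); t=dict(np.load('pics/top2.npz'))
D={'w':(cloud(w),w['image'].astype(int),w['z_map']>0),'s':(cloud(s),s['image'].astype(int),s['z_map']>0),'t':(cloud(t),t['image'].astype(int),t['z_map']>0)}
# rack axis: fit long edge of ledge-top/panel-top
for k,(P,im,ok) in D.items():
    m=ok&(abs(P[...,2]-.184)<.005)&(np.hypot(P[...,0]-.464,P[...,1]-.416)<.2)
    q=P[m][:,:2].astype(np.float32); c,S,V=None,None,None
    print(k,'ledge',len(q),cv2.minAreaRect(q) if len(q)>5 else '')
    m=ok&(abs(P[...,2]-.0065)<.0035)&(im.max(2)>75)&(np.ptp(im,axis=2)<30)&(np.hypot(P[...,0]-.47,P[...,1]-.41)<.25)
    q=P[m][:,:2].astype(np.float32); print('  tray',len(q),cv2.minAreaRect(q) if len(q)>5 else '')
    am=ok&(im[...,0]>im[...,2]+35)&(P[...,2]>.012)
    # stray
    m=am&(np.hypot(P[...,0]-.475,P[...,1]+.335)<.07)&(P[...,2]<.06)
    if m.sum()>30:
        q=P[m]; _,_,vt=np.linalg.svd(q[:,:2]-q[:,:2].mean(0)); a=vt[0]; a=a*np.sign(-a[1]); l=(q[:,:2]-q[:,:2].mean(0))@a
        print('  stray',m.sum(),q.mean(0),np.degrees(np.arctan2(a[1],a[0])),np.percentile(l,[1,99]),'top',np.percentile(q[:,2],97), 'ridge',np.median(q[q[:,2]>.037],0))
    # chock fin and block
    m=ok&(abs(P[...,2]-.072)<.004)&(np.hypot(P[...,0]-.51,P[...,1]+.035)<.05)
    if m.sum()>8: print('  fin',m.sum(),P[m].mean(0),cv2.minAreaRect(P[m][:,:2].astype(np.float32)))
    m=ok&(abs(P[...,2]-.026)<.003)&(np.hypot(P[...,0]-.51,P[...,1]+.035)<.06)&(im[...,0]>im[...,2]+25)
    if m.sum()>8: print('  block',m.sum(),P[m].mean(0),cv2.minAreaRect(P[m][:,:2].astype(np.float32)))
# rack frame guess
P,im,ok=D['w']; ang=np.radians(214); o=np.array([.4375,.383])
ry=np.array([np.cos(ang),np.sin(ang)]); rx=np.array([ry[1],-ry[0]])
for k in 'wst':
    P,im,ok=D[k]; L=np.stack([(P[...,:2]-o)@rx,(P[...,:2]-o)@ry,P[...,2]],-1)
    am=ok&(im[...,0]>im[...,2]+35)&(L[...,2]>.02)&(L[...,2]<.06)&(abs(L[...,1])<.13)&(abs(L[...,0])<.09)
    q=L[am]; print(k,'amber',len(q))
    if len(q):
        h,e=np.histogram(q[:,1],bins=np.arange(-.1,.1,.005)); 
        for b in range(len(h)):
            if h[b]>4: r=q[(q[:,1]>=e[b])&(q[:,1]<e[b+1])]; print('   y%.3f n%d zmax %.3f x %.3f..%.3f'%(e[b]+.0025,h[b],np.percentile(r[:,2],90),*np.percentile(r[:,0],[3,97])))
    m=ok&(L[...,2]>.02)&(L[...,2]<.05)&(L[...,1]>.05)&(L[...,1]<.13)&(L[...,0]<.04)&(L[...,0]>-.05)&(im.max(2)<110)
    q=L[m]; h,e=np.histogram(q[:,1],bins=np.arange(.05,.131,.005)); print(k,'stop hist',list(zip(np.round(e+.0025,4),h)))
E
```

```text
w ledge 9307 ((0.42271924018859863, 0.3889504373073578), (0.23701156675815582, 0.0835222378373146), 34.44811248779297)
  tray 7793 ((0.5109775066375732, 0.3738303780555725), (0.3687531054019928, 0.19616113603115082), 33.08013916015625)
  stray 510 [ 0.4613 -0.3327  0.0312] -107.87826901793608 [-0.0272  0.0274] top 0.04153702687604247 ridge [ 0.4672 -0.3385  0.04  ]
  fin 237 [ 0.5252 -0.0311  0.0711] ((0.5256518125534058, -0.032004959881305695), (0.03965448588132858, 0.015605311840772629), 71.71204376220703)
  block 942 [ 0.5072 -0.0241  0.0256] ((0.5142983794212341, -0.028316892683506012), (0.06389130651950836, 0.06384138762950897), 71.01658630371094)
s ledge 504 ((0.46442288160324097, 0.4160846471786499), (0.346158891916275, 0.08379068970680237), 34.21944808959961)
  tray 615 ((0.5066010355949402, 0.40346646308898926), (0.41926732659339905, 0.3063831925392151), 0.30817124247550964)
  stray 347 [ 0.4685 -0.3294  0.0346] -123.10219696006729 [-0.0421  0.0355] top 0.043868396480395186 ridge [ 0.4755 -0.3291  0.0412]
  fin 39 [ 0.5223 -0.0352  0.0724] ((0.5235846042633057, -0.0349946394
[... 3226 characters left out ...]
08
   y0.033 n6 zmax 0.050 x -0.016..-0.008
   y0.038 n6 zmax 0.048 x -0.016..-0.007
   y0.048 n9 zmax 0.042 x -0.021..-0.010
t stop hist [(np.float64(0.0525), np.int64(0)), (np.float64(0.0575), np.int64(0)), (np.float64(0.0625), np.int64(0)), (np.float64(0.0675), np.int64(0)), (np.float64(0.0725), np.int64(0)), (np.float64(0.0775), np.int64(8)), (np.float64(0.0825), np.int64(30)), (np.float64(0.0875), np.int64(0)), (np.float64(0.0925), np.int64(0)), (np.float64(0.0975), np.int64(3)), (np.float64(0.1025), np.int64(36)), (np.float64(0.1075), np.int64(4)), (np.float64(0.1125), np.int64(2)), (np.float64(0.1175), np.int64(3)), (np.float64(0.1225), np.int64(0)), (np.float64(0.1275), np.int64(0))]
```

Emit:
carry_out --delta_pos '[[-0.7,-1,0],[-0.7,-1,0],[-0.7,-1,0],[-0.7,-1,0],[-0.7,-1,0],[-0.7,-1,0],[-0.7,-1,0],[-0.7,-1,0],[-0.7,-1,0],[-0.7,-1,0],[-0.7,-1,0],[-0.7,-1,0]]' --turn '[[0,0,1],[0,0,1],[0,0,1],[0,0,1],[0,0,1],[0,0,1],[0,0,1],[0,0,1],[0,0,1],[0,0,1],[0,0,1],[0,0,1]]' --claw '[-1,-1,-1,-1,-1,-1,-1,-1,-1,-1,-1,-1]'

```text
clock: 3.85
position: [0.4157, -0.3568, 0.4062]
ee_rot: [-0.001, 0.471, 0.882, 0.001]
contact_force: [0.2, 0.5, -0.1]
width: 0.0852
gripper_force: 0.0
```

Emit:
carry_out --delta_pos '[[0,0,0.1],[0,0,0.2],[0,0,0.2],[0,0,0.2]]' --turn '[[0,0,1],[0,0,1],[0,0,1],[0,0,1]]' --claw '[-1,-1,-1,-1]'

```text
clock: 4.25
position: [0.4146, -0.3539, 0.326]
ee_rot: [-0.002, 0.684, 0.73, 0.0]
contact_force: [-0.6, 0.4, 0.4]
width: 0.0856
gripper_force: 0.0
```

Emit:
carry_out --delta_pos '[[0,0,0.1],[0,0,0.2],[0,0,0.2],[0,0,0.2]]' --turn '[[0,0,1],[0,0,1],[0,0,1],[0,0,1]]' --claw '[-1,-1,-1,-1]'

```text
clock: 4.65
position: [0.4147, -0.354, 0.2463]
ee_rot: [-0.002, 0.849, 0.528, -0.0]
contact_force: [-0.0, -0.7, 1.0]
width: 0.0854
gripper_force: 0.0
```

Emit:
carry_out --delta_pos '[[0,0,0],[0,0,0],[0,0,0],[0,0,0]]' --turn '[[0,1,0],[0,1,0],[0,1,0],[0,1,0]]' --claw '[-1,-1,-1,-1]'

```text
clock: 5.05
position: [0.4149, -0.3568, 0.2475]
ee_rot: [-0.138, 0.819, 0.51, 0.221]
contact_force: [0.3, -0.7, -0.4]
width: 0.0855
gripper_force: 0.0
```

```bash
python3 - <<'E'
from h import *
s=manip.get_state(); print(s['clock'],s['position'],s['qpos'],s['ee_rot'])
d=snap('wrist','wrist3.png'); np.savez('pics/wrist3.npz',**d)
for r in manip.place_of('wrist','bottle_stray')[:2]: print(r, proj(d,r['point']))
for r in manip.spot_in('wrist','bottle_stray')[:2]: print(r)
P=cloud(d); im=d['image'].astype(int)
m=(d['z_map']>0)&(np.hypot(P[...,0]-.475,P[...,1]+.335)<.09)&(P[...,2]<.06)&(P[...,2]>.01)
q=P[m];a=im[m]; am=a[:,0]>a[:,2]+35
print(m.sum(),am.sum(), cv2.minAreaRect(q[:,:2].astype(np.float32)), cv2.minAreaRect(q[am][:,:2].astype(np.float32)), np.median(q[q[:,2]>.038],0))
E
```

```text
5.05 [ 0.4149 -0.3568  0.2475] [-1.1135  0.3611  1.4615  0.4116  1.6529 -0.6927] [-0.1376  0.8195  0.5104  0.2213]
{'point': [0.5029, -0.2978, 0.0244], 'score': 0.66} (np.float64(364.13136301442427), np.float64(186.3956949391784))
{'point': [0.4752, -0.3356, 0.0385], 'score': 0.87}
4109 3542 ((0.44530612230300903, -0.3395889401435852), (0.1459159404039383, 0.10970214754343033), 65.6148910522461) ((0.4717542231082916, -0.3572787940502167), (0.1372898370027542, 0.05879504978656769), 60.046085357666016) [ 0.4817 -0.3271  0.0409]
```

View pics/wrist3.png

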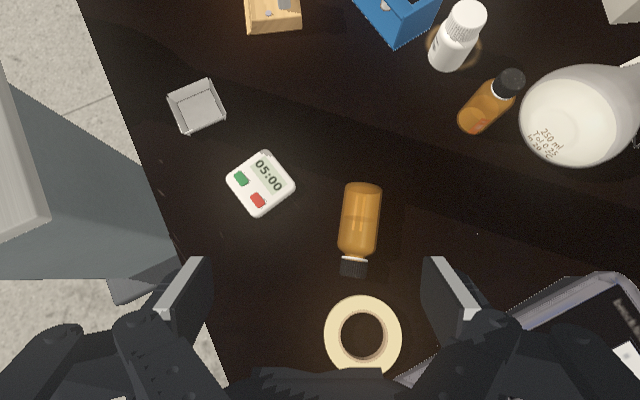

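The wrist view shows the stray upright at (360, 220), cap at (352, 268), the tape just beyond its cap at (363, 335), and plenty of room on both sides.

```bash
python3 - <<'E'
from h import *
d=dict(np.load('pics/wrist3.npz')); P=cloud(d); im=d['image'].astype(int)
m=(im[...,0]>im[...,2]+35); m[:180]=0;m[258:]=0;m[:,:325]=0;m[:,395:]=0; m&=(P[...,2]>.015)&(P[...,2]<.05)
q=P[m]
# fit cylinder r=.021 lying on bench, axis z=.021
from scipy.optimize import least_squares
def f(p):
    a=p[2]; n=np.array([-np.sin(a),np.cos(a)]); t=(q[:,:2]-p[:2])@n
    return np.hypot(t,q[:,2]-p[3])-.021
r=least_squares(f,[.48,-.325,np.radians(-118),.021],loss='soft_l1',f_scale=.001); p=r.x
ax=np.array([np.cos(p[2]),np.sin(p[2])]); l=(q[:,:2]-p[:2])@ax
b=p[:2]+ax*np.percentile(l,1)
print('az',np.degrees(p[2]),'z',p[3],'rms',np.sqrt(np.mean(f(p)**2)),'len',np.percentile(l,[0.5,1,99,99.5]),'bottom',b)
az=np.degrees(p[2]); Rn=Rt(az+90,42)
g=np.append(b+ax*.036,.022)
print('g',g,'z axis',Rn.as_matrix()[:,2])
for h in (.12,0): print(plan(g-Rn.as_matrix()[:,2]*h,Rn))
E
```

```text
az -124.63201840184932 z 0.02082663924508366 rms 0.0021345558110651345 len [0.1756 0.1761 0.2524 0.2531] bottom [ 0.5022 -0.2979]
g [ 0.4817 -0.3276  0.022 ] z axis [ 0.3803  0.5506 -0.7431]
(array([-0.2121,  0.0939,  0.3095]), array([-0.1676,  0.3993,  0.2266]))
(array([-0.1516,  0.1236,  0.6019]), array([-0.1676,  0.3993,  0.2266]))
```

Emit:
carry_out --delta_pos '[[-0.212,0.094,0.31],[-0.212,0.094,0.31],[-0.212,0.094,0.31],[-0.212,0.094,0.31],[-0.212,0.094,0.31],[-0.212,0.094,0.31]]' --turn '[[-0.168,0.4,0.227],[-0.168,0.4,0.227],[-0.168,0.4,0.227],[-0.168,0.4,0.227],[-0.168,0.4,0.227],[-0.168,0.4,0.227]]' --claw '[-1,-1,-1,-1,-1,-1]'

```text
clock: 5.8
position: [0.4447, -0.3838, 0.1007]
ee_rot: [-0.164, 0.826, 0.435, 0.318]
contact_force: [-0.2, -0.6, 0.6]
width: 0.0855
gripper_force: 0.0
```

```bash
python3 - <<'E'
from h import *
print(plan([.4817,-.3276,.023],Rt(-34.6,42)), manip.get_state()['position'])
E
```

```text
(array([-0.0046, -0.0047,  0.3036]), array([0.0061, 0.0025, 0.0086])) [ 0.4447 -0.3838  0.1007]
```

Emit:
carry_out --delta_pos '[[-0.004,-0.005,0.1],[-0.004,-0.005,0.2],[-0.004,-0.005,0.26],[-0.004,-0.005,0.292],[-0.004,-0.005,0.292],[-0.004,-0.005,0.292],[-0.004,-0.005,0.292],[-0.004,-0.005,0.292],[-0.004,-0.005,0.292],[-0.004,-0.005,0.292],[-0.004,-0.005,0.292]]' --turn '[[0,0,0],[0,0,0],[0,0,0],[0,0,0],[0,0,0],[0,0,0],[0,0,0],[0,0,0],[0,0,0],[0,0,0],[0,0,0]]' --claw '[-0.5,-0.5,-0.5,-0.5,-0.5,1,1,1,1,1,1]' --force 30

```text
clock: 6.9
position: [0.4861, -0.3216, 0.0115]
ee_rot: [-0.164, 0.827, 0.433, 0.319]
contact_force: [-1.2, -1.3, 7.0]
width: 0.0413
gripper_force: 30.2
```

Emit:
carry_out --delta_pos '[[0.042,0,-0.046],[0.15,0,-0.167],[0.27,0,-0.3],[0.418,0,-0.465],[0.418,0,-0.465],[0.418,0,-0.465],[0.418,0,-0.465]]' --turn '[[0,0,0],[0,0,0],[0,0,0],[0,0,0],[0,0,0],[0,0,0],[0,0,0]]' --claw '[1,1,1,1,1,1,1]'

```text
clock: 7.6
position: [0.4857, -0.3219, 0.264]
ee_rot: [-0.161, 0.827, 0.435, 0.318]
contact_force: [-0.0, -1.1, -2.6]
width: 0.041
gripper_force: 31.1
```

```bash
cat >> h.py <<'E'
O=np.array([.4375,.383]); AZ=214.4
RY=np.array([np.cos(np.radians(AZ)),np.sin(np.radians(AZ))]); RX=np.array([RY[1],-RY[0]])
def rk(x,y,z): return np.append(O+x*RX+y*RY,z)
def torack(p): return np.array([(p[:2]-O)@RX,(p[:2]-O)@RY,p[2]])
E
python3 - <<'E'
from h import *
s=manip.get_state(); print(s['position'],s['width'],s['contact_force'])
# in-hand: tcp at grasp relative to bottle bottom
tg=np.array([.4861,-.3216,.0115]); b=np.array([.5022,-.2979,.021])
rel=R.from_euler('z',69,degrees=True).apply(tg-b); print('rel',rel)
place=rk(.036,-.093,.0275)+rel; print('TCP place',place, torack(place))
Rm=Rt(-34.6+34.5,42); Rn=Rt(34.4,42)
pre=place+np.append(-RX*.17,.10); print('pre',pre)
print(plan([.50,-.03,.28],Rm,False)); print('full',plan(pre,Rn,False))
mid=np.array([.50,-.03,.28]); print('2nd',Rm.inv().apply(pre-mid)/.4,np.degrees((Rm.inv()*Rn).as_rotvec())/30)
E
```

```text
[ 0.4857 -0.3219  0.264 ] 0.041027690445253624 [-0.0075 -1.061  -2.6433]
rel [ 0.0164 -0.0235 -0.0095]
TCP place [0.5103 0.4417 0.018 ] [ 0.0073 -0.0932  0.018 ]
pre [0.6063 0.3015 0.118 ]
(array([ 0.4917, -0.3858,  0.3804]), array([ 0.7846,  0.0128, -0.8467]))
full (array([ 0.8442, -0.6435,  1.2352]), array([ 1.5512,  0.0179, -1.7039]))
2nd [0.3451 0.2643 0.8557] [ 0.7695  0.     -0.8546]
```

```bash
python3 - <<'E'
from h import *
t=dict(np.load('pics/top2.npz')); P=cloud(t)
for n,(u,v) in {'teal':(264,190),'teal front':(264,208),'whitebox':(195,213),'beaker':(275,165),'bottle':(212,180)}.items():
    w=P[v-3:v+4,u-3:u+4].reshape(-1,3); print(n,np.median(w,0),torack(np.median(w,0)))
# max height map in rack coords from top + wrist2
pts=[]
for f in('top2','wrist2','scene1'):
    d=dict(np.load(f'pics/{f}.npz')); Q=cloud(d)[d['z_map']>0]; pts.append(Q)
Q=np.vstack(pts); L=np.c_[(Q[:,:2]-O)@RX,(Q[:,:2]-O)@RY,Q[:,2]]
print('rows x -.35..-.05 ; cols y -.35...10 step .05 (cm)')
for x in np.arange(-.40,-.05,.05):
    print('%.2f'%x,[int(100*np.percentile(L[k][:,2],98)) if (k:=(abs(L[:,0]-x-.025)<.025)&(abs(L[:,1]-y-.025)<.025)&(L[:,2]<.35)).sum()>3 else -9 for y in np.arange(-.35,.1,.05)])
E
```

```text
teal [0.6904 0.1715 0.0756] [-0.3174 -0.0891  0.0756]
teal front [0.6398 0.1961 0.0318] [-0.2685 -0.0614  0.0318]
whitebox [0.7279 0.4481 0.0453] [-0.1104 -0.2764  0.0453]
beaker [0.8219 0.079  0.0468] [-0.4681 -0.1454  0.0468]
bottle [0.7772 0.3427 0.1352] [-0.2252 -0.2575  0.1352]
rows x -.35..-.05 ; cols y -.35...10 step .05 (cm)
-0.40 [34, 33, 34, 34, 0, 7, 5, 8, 5]
-0.35 [0, 34, 34, 7, 8, 7, 7, 0, 0]
-0.30 [0, 17, 12, 7, 8, 7, 7, 0, 0]
-0.25 [0, 17, 12, 0, 7, 7, 0, 0, 0]
-0.20 [4, 4, 2, 0, 0, 0, 0, 0, 0]
-0.15 [4, 4, 4, 0, 0, 0, 0, 0, 0]
-0.10 [4, 4, 4, 0, 0, 0, 4, 4, 0]
```

Emit:
carry_out --delta_pos '[[0.492,-0.386,0.38],[0.492,-0.386,0.38],[0.492,-0.386,0.38],[0.492,-0.386,0.38],[0.492,-0.386,0.38],[0.492,-0.386,0.38],[0.492,-0.386,0.38],[0.492,-0.386,0.38]]' --turn '[[0.785,0.013,-0.847],[0.785,0.013,-0.847],[0.785,0.013,-0.847],[0.785,0.013,-0.847],[0.785,0.013,-0.847],[0.785,0.013,-0.847],[0.785,0.013,-0.847],[0.785,0.013,-0.847]]' --claw '[1,1,1,1,1,1,1,1]'

```text
clock: 8.4
position: [0.4985, -0.0277, 0.2771]
ee_rot: [-0.258, 0.66, 0.658, 0.254]
contact_force: [0.4, -0.5, -1.5]
width: 0.0411
gripper_force: 31.1
```

Emit:
carry_out --delta_pos '[[0.345,0.264,0.856],[0.345,0.264,0.856],[0.345,0.264,0.856],[0.345,0.264,0.856],[0.345,0.264,0.856],[0.345,0.264,0.856],[0.345,0.264,0.856],[0.345,0.264,0.856],[0.345,0.264,0.856],[0.345,0.264,0.856],[0.345,0.264,0.856]]' --turn '[[0.77,0,-0.855],[0.77,0,-0.855],[0.77,0,-0.855],[0.77,0,-0.855],[0.77,0,-0.855],[0.77,0,-0.855],[0.77,0,-0.855],[0.77,0,-0.855],[0.77,0,-0.855],[0.77,0,-0.855],[0.77,0,-0.855]]' --claw '[1,1,1,1,1,1,1,1,1,1,1]'

```text
clock: 9.5
position: [0.6051, 0.3027, 0.1182]
ee_rot: [-0.321, 0.435, 0.824, 0.169]
contact_force: [0.2, 0.5, -1.4]
width: 0.0414
gripper_force: 31.2
```

```bash
python3 - <<'E'
from h import *
s=manip.get_state(); print(s['clock'],s['position'],s['qpos'],s['width'],s['contact_force'],torack(s['position']))
d=snap('wrist','wrist4.png'); np.savez('pics/wrist4.npz',**d)
place=np.array([.5103,.4417,.018])
Rn=Rt(34.4,42)
print('over',plan(place+[0,0,.03],Rn,False),'down',plan(place,Rn,False))
E
```

```text
9.5 [0.6051 0.3027 0.1182] [ 0.0401  0.6801  1.3465  0.6101  1.5686 -0.7061] 0.04142965803210066 [ 0.2156  0.5275 -1.3782] [-0.1609 -0.0929  0.1182]
over (array([ 0.1904, -0.    ,  0.4146]), array([ 0.0025, -0.0175, -0.0002])) down (array([ 0.1397, -0.0001,  0.4699]), array([ 0.0025, -0.0175, -0.0002]))
```

View pics/wrist4.png

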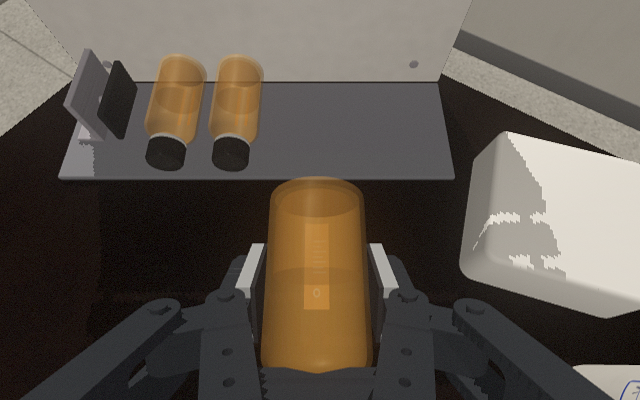

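The bottle is held straight along the tool, body at (317, 275). Under the ledge the two bottles show at (175, 100) and (235, 100) with caps to the front, the black stop plate at (118, 100), and the open lane to their right.

```bash
python3 - <<'E'
from h import *
from scipy.optimize import least_squares
d=dict(np.load('pics/wrist4.npz')); P=cloud(d); im=d['image'].astype(int); amb=(im[...,0]>im[...,2]+35)
def fit(u0,u1,v0,v1,x0):
    m=np.zeros((400,640),bool); m[v0:v1,u0:u1]=1; m&=amb; q=P[m]
    L=np.c_[(q[:,:2]-O)@RX,(q[:,:2]-O)@RY,q[:,2]]
    def f(p): t=(L[:,1]-p[0]-p[1]*L[:,0])/np.hypot(1,p[1]); return np.hypot(t,L[:,2]-p[2]-p[3]*L[:,0])-.021
    r=least_squares(f,x0,loss='soft_l1',f_scale=.001).x
    print('y0 %.4f slope %.3f z %.4f zs %.3f x %.4f..%.4f'%(*r,*np.percentile(L[:,0],[1,99])),len(q),'med res',np.median(f(r)))
fit(148,204,65,132,[.03,0,.027,0]); fit(212,262,65,132,[-.02,0,.027,0])
fit(270,365,190,360,[-.093,0,.127,0])
q=P[70:135,112:132].reshape(-1,3); dk=im[70:135,112:132].reshape(-1,3).max(1)<70; q=q[dk]; print('stop',np.percentile((q[:,:2]-O)@RY,[5,25,50,75,95]))
# back panel face & tray front edge
q=P[30:75,290:400].reshape(-1,3);L=np.c_[(q[:,:2]-O)@RX,(q[:,:2]-O)@RY];print('panel',np.median(L,0),np.polyfit(L[:,1],L[:,0],1))
q=P[100:160,300:430].reshape(-1,3);print('tray z',np.median(q[:,2]))
for u in(300,430):
    col=im[:,u].max(1); v=[k for k in range(150,200) if col[k]>60][-1]; print('tray front',torack(P[v-1,u]))
for v in(110,160):
    us=[k for k in range(380,470) if im[v,k].max()>60]; print('tray right',torack(P[v,us[-1]-1]))
E
```

```text
y0 0.0271 slope 0.009 z 0.0270 zs 0.033 x -0.0338..0.0330 3325 med res 4.097739470864184e-05
y0 -0.0253 slope 0.005 z 0.0270 zs 0.028 x -0.0343..0.0323 3098 med res 4.758931724810171e-05
y0 -0.0951 slope -0.002 z 0.1294 zs 0.011 x -0.1997..-0.1386 16097 med res -7.371874633368275e-06
stop [0.0753 0.0757 0.076  0.0763 0.077 ]
panel [ 0.0463 -0.1192] [-0.0439  0.0397]
tray z 0.006380999615131805
tray front [-0.1431 -0.0884  0.1479]
tray front [-0.0586 -0.1919  0.0039]
tray right [ 0.0121 -0.2112  0.0061]
tray right [-0.0427 -0.2104  0.0073]
```

Emit:
carry_out --delta_pos '[[0.04,0,0.08],[0.08,0,0.17],[0.12,0,0.25],[0.15,0,0.32],[0.175,0,0.37],[0.197,0,0.42],[0.197,0,0.42],[0.197,0,0.42]]' --turn '[[0,0,0],[0,0,0],[0,0,0],[0,0,0],[0,0,0],[0,0,0],[0,0,0],[0,0,0]]' --claw '[1,1,1,1,1,1,1,1]'

```text
clock: 10.35
position: [0.5081, 0.4454, 0.0488]
ee_rot: [-0.32, 0.434, 0.825, 0.17]
contact_force: [0.5, 0.2, -1.7]
width: 0.0408
gripper_force: 31.2
```

```bash
python3 - <<'E'
from h import *
s=manip.get_state(); print(s['contact_force'],torack(s['position']),plan(rk(.0108,-.0929,.0178),Rt(34.4,42),False))
E
```

```text
[ 0.4571  0.2485 -1.6649] [ 0.0116 -0.0935  0.0488] (array([-0.054 , -0.0016,  0.0558]), array([ 0.0022, -0.0171,  0.0031]))
```

Emit:
carry_out --delta_pos '[[-0.02,0,0.02],[-0.035,0,0.037],[-0.048,0,0.05],[-0.052,0,0.055],[-0.052,0,0.055],[-0.052,0,0.055]]' --turn '[[0,0,0],[0,0,0],[0,0,0],[0,0,0],[0,0,0],[0,0,0]]' --claw '[1,1,1,1,1,1]'

```text
clock: 10.95
position: [0.5078, 0.4458, 0.0179]
ee_rot: [-0.321, 0.434, 0.825, 0.17]
contact_force: [0.6, -0.5, -1.1]
width: 0.0415
gripper_force: 31.5
```

```bash
python3 - <<'E'
from h import *
s=manip.get_state(); print(s['contact_force'],torack(s['position']),s['width'])
d=snap('wrist','wrist5.png'); np.savez('pics/wrist5.npz',**d)
from scipy.optimize import least_squares
P=cloud(d); im=d['image'].astype(int); amb=(im[...,0]>im[...,2]+35); amb&=(P[...,2]<.06)
L=np.stack([(P[...,:2]-O)@RX,(P[...,:2]-O)@RY,P[...,2]],-1)
for y in(.027,-.0255,-.094):
    q=L[amb&(abs(L[...,1]-y)<.019)]
    f=lambda p:np.hypot((q[:,1]-p[0]-p[1]*q[:,0]),q[:,2]-p[2]-p[3]*q[:,0])-.021
    if len(q)>50: print(least_squares(f,[y,0,.027,0],loss='soft_l1',f_scale=.001).x,np.percentile(q[:,0],[1,99]),len(q))
E
```

```text
[ 0.5707 -0.508  -1.0751] [ 0.0121 -0.0935  0.0179] 0.04154315320038148
[ 0.0287 -0.0582  0.0291 -0.0705] [-0.0347  0.0405] 10173
[-0.0255  0.0009  0.0271  0.0016] [-0.0273  0.0395] 13997
[-0.0954  0.0001  0.0272  0.0122] [-0.0293  0.0382] 18335
```

Emit:
carry_out --delta_pos '[[-0.001,0,0.0013],[-0.001,0,0.0013],[-0.001,0,0.0013],[-0.001,0,0.0013],[-0.001,0,0.0013],[-0.001,0,0.0013],[-0.001,0,0.0013],[-0.001,0,0.0013]]' --turn '[[0,0,0],[0,0,0],[0,0,0],[0,0,0],[0,0,0],[0,0,0],[0,0,0],[0,0,0]]' --claw '[1,1,-0.02,-0.05,-0.1,-0.2,-0.25,-0.25]'

```text
clock: 11.8
position: [0.5074, 0.4461, 0.0173]
ee_rot: [-0.321, 0.434, 0.825, 0.169]
contact_force: [-0.5, 0.1, 0.2]
width: 0.0534
gripper_force: 0.0
```

```bash
cat > bt.py <<'E'
from h import *
from scipy.optimize import least_squares
def bottles(fn,ys):
    d=snap('wrist',fn); P=cloud(d); im=d['image'].astype(int); amb=(im[...,0]>im[...,2]+35)&(P[...,2]<.06)
    L=np.stack([(P[...,:2]-O)@RX,(P[...,:2]-O)@RY,P[...,2]],-1)
    for y in ys:
        q=L[amb&(abs(L[...,1]-y)<.019)&(L[...,2]>.02)&(abs(L[...,0])<.08)]
        f=lambda p:np.hypot((q[:,1]-p[0]-p[1]*q[:,0]),q[:,2]-p[2]-p[3]*q[:,0])-.021
        if len(q)>50: print(least_squares(f,[y,0,.027,0],loss='soft_l1',f_scale=.001).x,np.percentile(q[:,0],[1,99]),len(q))
    return d,P,L,im
E
python3 - <<'E'
from bt import *
s=manip.get_state(); print(s['contact_force'],torack(s['position']),s['width'])
bottles('w6.png',(-.0255,-.095))
E
```

```text
[-0.4888  0.0596  0.1611] [ 0.0126 -0.0933  0.0173] 0.05341245859190107
[-0.0255  0.0009  0.0271  0.0001] [-0.0222  0.0395] 13399
[-0.0954 -0.0007  0.027   0.0031] [-0.0288  0.0386] 18502
```

Emit:
carry_out --delta_pos '[[0,0,-0.06],[0,0,-0.16],[0,0,-0.28],[0,0,-0.4],[0,0,-0.5],[0,0,-0.6],[0,0,-0.6]]' --turn '[[0,0,0],[0,0,0],[0,0,0],[0,0,0],[0,0,0],[0,0,0],[0,0,0]]' --claw '[-0.25,-0.25,-0.25,-0.25,-0.25,-0.25,-0.25]'

```text
clock: 12.55
position: [0.6034, 0.3098, 0.1981]
ee_rot: [-0.317, 0.434, 0.825, 0.172]
contact_force: [0.6, 0.9, 0.5]
width: 0.0535
gripper_force: 0.0
```

```bash
python3 - <<'E'
from bt import *
s=manip.get_state(); print(s['contact_force'],torack(s['position']),s['position'])
bottles('w7.png',(.027,-.0255,-.095))
d=dict(np.load('pics/wrist2.npz')); Q=cloud(d)[d['z_map']>0]; c=np.array([.5252,-.0315])
y=np.array([np.cos(np.radians(-18.7)),np.sin(np.radians(-18.7))]); b=np.array([-y[1],y[0]])
L=np.c_[(Q[:,:2]-c)@y,(Q[:,:2]-c)@b,Q[:,2]]
for yy in np.arange(-.1,.1,.02): print('%.2f'%yy,[int(1000*np.percentile(L[k][:,2],95)) if (k:=(abs(L[:,0]-yy-.01)<.01)&(abs(L[:,1]-x-.01)<.01)&(L[:,2]<.3)).sum()>3 else -9 for x in np.arange(-.1,.1,.02)])
Rm=Rt(34.4-26.5,42); Rn=Rt(-18.7,42); mid=np.array([.53,.13,.27]); g=np.array([*c,.058])
pre=g+Rn.as_matrix()[:,2]*(manip.pinch_z-.12)
print(plan(mid,Rm,False)); print(Rm.inv().apply(pre-mid)/.4,np.degrees((Rm.inv()*Rn).as_rotvec())/30,pre)
E
```

```text
[0.6061 0.8893 0.519 ] [-0.1542 -0.0956  0.1981] [0.6034 0.3098 0.1981]
[ 0.0273 -0.0136  0.027   0.0245] [-0.0347  0.0395] 2530
[-0.0252 -0.0063  0.0269  0.0264] [-0.0354  0.0389] 2516
[-0.0952 -0.0012  0.0269  0.0267] [-0.0357  0.0383] 2500
-0.10 [1, 1, 1, 1, 0, 1, 1, 1, 1, 0]
-0.08 [1, 0, 1, 1, 1, 1, 1, 1, 1, 1]
-0.06 [1, 0, 1, 25, 26, 26, 24, 1, 0, 1]
-0.04 [0, 0, 0, 27, 27, 27, 27, 0, 0, 1]
-0.02 [1, 1, 0, 27, 71, 71, 27, 1, 1, 1]
0.00 [0, 1, 0, 26, 72, 72, 26, 1, 1, 1]
0.02 [1, 1, 0, 12, -9, 24, 1, 1, 0, 0]
0.04 [0, 1, 1, 1, 0, 0, 1, 0, 55, 56]
0.06 [0, 0, 1, 0, 1, 0, 55, 56, 68, 58]
0.08 [1, 0, 0, 1, 55, 56, 57, 56, 84, 84]
(array([-0.0749, -0.4013, -0.3223]), array([-0.5849, -0.0162,  0.6593]))
[-0.6373 -0.1433 -0.1139] [-0.5933  0.      0.6589] [ 0.5035 -0.0957  0.1333]
```

Emit:
carry_out --delta_pos '[[-0.075,-0.4,-0.32],[-0.075,-0.4,-0.32],[-0.075,-0.4,-0.32],[-0.075,-0.4,-0.32],[-0.075,-0.4,-0.32],[-0.075,-0.4,-0.32]]' --turn '[[-0.585,-0.016,0.66],[-0.585,-0.016,0.66],[-0.585,-0.016,0.66],[-0.585,-0.016,0.66],[-0.585,-0.016,0.66],[-0.585,-0.016,0.66]]' --claw '[-0.1,-0.1,-0.1,-0.1,-0.1,-0.1]'

```text
clock: 13.2
position: [0.5283, 0.1317, 0.2677]
ee_rot: [-0.272, 0.614, 0.703, 0.234]
contact_force: [0.4, 0.2, 0.3]
width: 0.0468
gripper_force: 0.0
```

Emit:
carry_out --delta_pos '[[-0.637,-0.143,-0.114],[-0.637,-0.143,-0.114],[-0.637,-0.143,-0.114],[-0.637,-0.143,-0.114],[-0.637,-0.143,-0.114],[-0.637,-0.143,-0.114],[-0.637,-0.143,-0.114],[-0.637,-0.143,-0.114]]' --turn '[[-0.593,0,0.659],[-0.593,0,0.659],[-0.593,0,0.659],[-0.593,0,0.659],[-0.593,0,0.659],[-0.593,0,0.659],[-0.593,0,0.659],[-0.593,0,0.659]]' --claw '[-0.1,-0.1,-0.1,-0.1,-0.1,-0.1,-0.1,-0.1]'

```text
clock: 14.0
position: [0.5024, -0.0917, 0.1314]
ee_rot: [-0.212, 0.758, 0.545, 0.289]
contact_force: [0.8, -0.0, -0.1]
width: 0.0468
gripper_force: 0.0
```

```bash
python3 - <<'E'
from h import *
s=manip.get_state(); print(s['clock'],s['position'],s['width'])
d=snap('wrist','wrist8.png'); P=cloud(d); im=d['image'].astype(int); ok=d['z_map']>0
m=ok&(abs(P[...,2]-.072)<.003)&(np.hypot(P[...,0]-.525,P[...,1]+.031)<.04); fr=cv2.minAreaRect(P[m][:,:2].astype(np.float32)); print('fin',m.sum(),fr)
m=ok&(abs(P[...,2]-.026)<.003)&(np.hypot(P[...,0]-.515,P[...,1]+.03)<.06)&(im[...,0]>im[...,2]+25); print('block',m.sum(),cv2.minAreaRect(P[m][:,:2].astype(np.float32)))
print(plan([*fr[0],.058],Rt(-18.7,42)))
E
```

```text
14.0 [ 0.5024 -0.0917  0.1314] 0.04676198872216454
fin 1243 ((0.5267221927642822, -0.033861808478832245), (0.03941044211387634, 0.015616579912602901), 71.90972900390625)
block 4646 ((0.5155001878738403, -0.029405541718006134), (0.06444532424211502, 0.06371156871318817), 71.2923583984375)
(array([-0.0075,  0.0136,  0.2884]), array([-0.0141,  0.0007, -0.0007]))
```

View pics/wrist8.png

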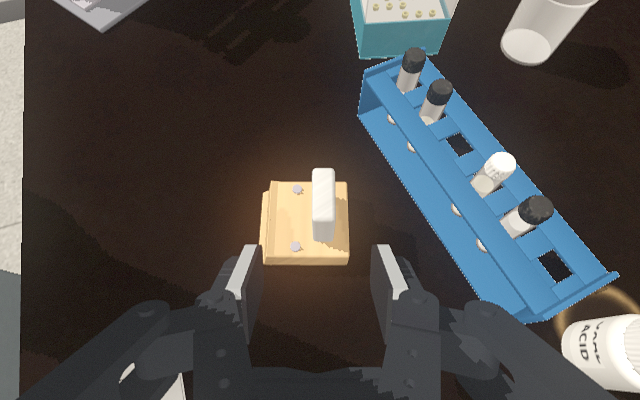

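The wrist view shows the chock squarely below: fin at (323, 205), low nose at the left edge (266, 225), with the tube rack clear of the right finger.

Emit:
carry_out --delta_pos '[[-0.008,0.0135,0.1],[-0.008,0.0135,0.2],[-0.008,0.0135,0.26],[-0.008,0.0135,0.286],[-0.008,0.0135,0.286],[-0.008,0.0135,0.286],[-0.008,0.0135,0.286],[-0.008,0.0135,0.286],[-0.008,0.0135,0.286],[-0.008,0.0135,0.286],[-0.008,0.0135,0.286]]' --turn '[[-0.014,0,0],[-0.014,0,0],[-0.014,0,0],[-0.014,0,0],[-0.014,0,0],[-0.014,0,0],[-0.014,0,0],[-0.014,0,0],[-0.014,0,0],[-0.014,0,0],[-0.014,0,0]]' --claw '[-0.1,-0.1,-0.1,-0.1,-0.1,0.3,0.5,1,1,1,1]' --force 50

```text
clock: 15.15
position: [0.5304, -0.0257, 0.0452]
ee_rot: [-0.208, 0.759, 0.543, 0.291]
contact_force: [-4.0, -1.5, 5.6]
width: 0.0153
gripper_force: 54.3
```

```bash
python3 - <<'E'
from h import *
s=manip.get_state(); print(s['clock'],s['position'],s['width'],s['contact_force'],s['gripper_force'])
q=s['ee_rot'];M=R.from_quat([q[1],q[2],q[3],q[0]]).as_matrix();print('tool y az',np.degrees(np.arctan2(M[1,1],M[0,1])),'y z',M[2,1],'lean',np.degrees(np.arccos(-M[2,2])))
E
```

```text
15.15 [ 0.5304 -0.0257  0.0452] 0.015336513212333496 [-4.0074 -1.4587  5.6114] 54.274168610572815
tool y az -18.85995363558294 y z 0.001452509628895149 lean 41.91832680675232
```

Emit:
carry_out --delta_pos '[[0.042,0,-0.046],[0.15,0,-0.167],[0.27,0,-0.3],[0.418,0,-0.465],[0.418,0,-0.465],[0.418,0,-0.465],[0.418,0,-0.465]]' --turn '[[0,0,0],[0,0,0],[0,0,0],[0,0,0],[0,0,0],[0,0,0],[0,0,0]]' --claw '[1,1,1,1,1,1,1]'

```text
clock: 15.85
position: [0.5317, -0.0263, 0.2973]
ee_rot: [-0.203, 0.759, 0.545, 0.292]
contact_force: [0.7, -0.2, -5.1]
width: 0.0155
gripper_force: 53.1
```

```bash
python3 - <<'E'
from h import *
s=manip.get_state(); print(s['clock'],s['position'],s['width'],s['contact_force'],s['gripper_force'])
rel=R.from_euler('z',53.1,degrees=True).apply([.0184,.0028,0]); T=rk(0,-.162,0)+rel; T[2]=.052; print('T',T,torack(T))
Rm=Rt(7.8,42); Rn=Rt(34.4,42); mid=np.array([.54,.12,.30]); pre=T+[0,0,.03]-.2*Rn.as_matrix()[:,2]
print('pre',pre,torack(pre)); print(plan(mid,Rm,False)); print(Rm.inv().apply(pre-mid)/.4,np.degrees((Rm.inv()*Rn).as_rotvec())/30)
E
```

```text
15.85 [ 0.5317 -0.0263  0.2973] 0.015538552703109092 [ 0.7436 -0.198  -5.115 ] 53.0777245759964
T [0.58   0.4909 0.052 ] [ 0.0086 -0.1785  0.052 ]
pre [0.6556 0.3805 0.2306] [-0.1253 -0.1785  0.2306]
(array([ 0.2685, -0.0989,  0.229 ]), array([ 0.607 ,  0.014 , -0.6518]))
[0.3343 0.3747 0.5344] [ 0.5933  0.     -0.6589]
```

Emit:
carry_out --delta_pos '[[0.268,-0.099,0.229],[0.268,-0.099,0.229],[0.268,-0.099,0.229],[0.268,-0.099,0.229],[0.268,-0.099,0.229],[0.268,-0.099,0.229]]' --turn '[[0.607,0.014,-0.652],[0.607,0.014,-0.652],[0.607,0.014,-0.652],[0.607,0.014,-0.652],[0.607,0.014,-0.652],[0.607,0.014,-0.652]]' --claw '[1,1,1,1,1,1]'

```text
clock: 16.45
position: [0.5379, 0.1205, 0.2955]
ee_rot: [-0.275, 0.614, 0.701, 0.234]
contact_force: [-0.2, 0.1, -4.8]
width: 0.0157
gripper_force: 53.0
```

Emit:
carry_out --delta_pos '[[0.334,0.375,0.534],[0.334,0.375,0.534],[0.334,0.375,0.534],[0.334,0.375,0.534],[0.334,0.375,0.534],[0.334,0.375,0.534],[0.334,0.375,0.534],[0.334,0.375,0.534],[0.334,0.375,0.534]]' --turn '[[0.593,0,-0.659],[0.593,0,-0.659],[0.593,0,-0.659],[0.593,0,-0.659],[0.593,0,-0.659],[0.593,0,-0.659],[0.593,0,-0.659],[0.593,0,-0.659],[0.593,0,-0.659]]' --claw '[1,1,1,1,1,1,1,1,1]'

```text
clock: 17.35
position: [0.6538, 0.3797, 0.2287]
ee_rot: [-0.321, 0.436, 0.824, 0.168]
contact_force: [-0.1, 0.1, -3.5]
width: 0.0153
gripper_force: 52.9
```

```bash
python3 - <<'E'
from bt import *
s=manip.get_state(); print(s['clock'],s['position'],torack(s['position']),s['width'],s['contact_force'],s['qpos'])
T=np.array([.58,.4909,.052]); print(plan(T+[0,0,.03],Rt(34.4,42),False))
d,P,L,im=bottles('w9.png',(.027,-.0255,-.095)); np.savez('pics/w9.npz',**d)
w=(im[...,0]>im[...,2]+25)&(im.min(2)>110)&(L[...,1]<-.11)&(L[...,2]>.1)
print('chock wood',w.sum(),cv2.minAreaRect(L[w][:,:2].astype(np.float32)),np.median(L[w],0))
E
```

```text
17.35 [0.6538 0.3797 0.2287] [-0.1249 -0.1766  0.2287] 0.015268093293104447 [-0.1263  0.1023 -3.5077] [ 0.134   0.6941  1.0284  0.6607  1.7624 -0.4494]
(array([-0.0017,  0.0058,  0.4957]), array([-0.0036, -0.0162, -0.0073]))
[ 0.0274 -0.022   0.027   0.0225] [-0.0355  0.0397] 2398
[-0.0251 -0.0146  0.027   0.0242] [-0.0361  0.0391] 2394
[-0.0951 -0.0078  0.0269  0.026 ] [-0.0367  0.0384] 2373
chock wood 3017 ((-0.13342399895191193, -0.1613423079252243), (0.07126946747303009, 0.062316328287124634), 89.63448333740234) [-0.1165 -0.1437  0.2095]
```

View pics/w9.png

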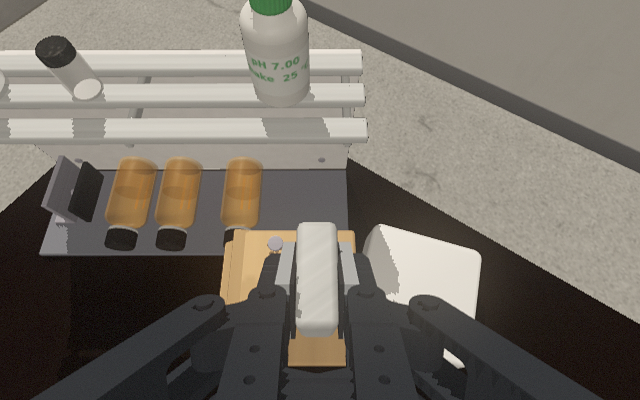

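The view shows three bottles in the rack at (130, 195), (178, 195) and (241, 195), the chock held square with its nose to the left, and the white box just to the right of the lane.

Emit:
carry_out --delta_pos '[[0,0.006,0.1],[0,0.006,0.2],[0,0.006,0.3],[0,0.006,0.38],[0,0.006,0.44],[-0.002,0.006,0.496],[-0.002,0.006,0.496],[-0.002,0.006,0.496]]' --turn '[[0,0,0],[0,0,0],[0,0,0],[0,0,0],[0,0,0],[0,0,0],[0,0,0],[0,0,0]]' --claw '[1,1,1,1,1,1,1,1]'

```text
clock: 18.2
position: [0.5804, 0.4922, 0.0832]
ee_rot: [-0.321, 0.435, 0.824, 0.168]
contact_force: [-0.1, -0.0, -4.5]
width: 0.0152
gripper_force: 52.8
```

```bash
python3 - <<'E'
from bt import *
s=manip.get_state(); print(s['clock'],torack(s['position']),s['width'],s['contact_force'])
T=np.array([.58,.4909,.0522]); print(plan(T,Rt(34.4,42),False))
bottles('w10.png',(-.095,))
E
```

```text
18.2 [ 0.0093 -0.1796  0.0832] 0.015249104051830715 [-0.1428 -0.0028 -4.4824]
(array([-0.0538, -0.0024,  0.0557]), array([-0.0019, -0.0161, -0.0028]))
[-0.1051  0.2685  0.0213  0.154 ] [-0.0353  0.0404] 645
```

Emit:
carry_out --delta_pos '[[-0.018,-0.002,0.018],[-0.034,-0.002,0.035],[-0.045,-0.002,0.046],[-0.052,-0.002,0.053],[-0.054,-0.002,0.056],[-0.054,-0.002,0.056]]' --turn '[[0,-0.016,-0.003],[0,-0.016,-0.003],[0,-0.016,-0.003],[0,-0.016,-0.003],[0,-0.016,-0.003],[0,-0.016,-0.003]]' --claw '[1,1,1,1,1,1]'

```text
clock: 18.85
position: [0.5794, 0.4921, 0.0516]
ee_rot: [-0.318, 0.435, 0.826, 0.166]
contact_force: [0.6, -1.5, -1.5]
width: 0.015
gripper_force: 53.4
```

```bash
python3 - <<'E'
from h import *
s=manip.get_state(); print(s['clock'],torack(s['position']),s['width'],s['contact_force'],s['moment'],plan(s['position'],Rt(34.4,42),False)[1])
E
```

```text
18.85 [ 0.0099 -0.1787  0.0516] 0.01501348627680858 [ 0.6388 -1.5123 -1.5186] [-0.5971 -0.2678  0.2069] [-0.0048 -0.0018  0.0016]
```

Emit:
carry_out --delta_pos '[[-0.0007,-0.003,0.0008],[-0.0007,-0.008,0.0008],[-0.0007,-0.014,0.0008],[-0.0007,-0.02,0.0008],[-0.0007,-0.026,0.0008],[-0.0007,-0.032,0.0008],[-0.0007,-0.037,0.0008],[-0.0007,-0.041,0.0008],[-0.0007,-0.045,0.0008],[-0.0007,-0.049,0.0008],[-0.0007,-0.053,0.0008],[-0.0007,-0.057,0.0008]]' --turn '[[0,0,0],[0,0,0],[0,0,0],[0,0,0],[0,0,0],[0,0,0],[0,0,0],[0,0,0],[0,0,0],[0,0,0],[0,0,0],[0,0,0]]' --claw '[1,1,1,1,1,1,1,1,1,1,1,1]'

```text
clock: 20.05
position: [0.5611, 0.4797, 0.0515]
ee_rot: [-0.317, 0.435, 0.826, 0.167]
contact_force: [3.7, 2.8, 3.2]
width: 0.0154
gripper_force: 53.8
```

```bash
cat > st.py <<'E'
from bt import *
s=manip.get_state(); F=s['contact_force']; print(s['clock'],torack(s['position']),'F rack',F[:2]@RX,F[:2]@RY,F[2],s['width'],plan(s['position'],Rt(34.4,42),False)[1])
E
cat > see.py <<'E'
from st import *
import sys
bottles(sys.argv[1],eval(sys.argv[2]))
E
python3 see.py w11.png '(-.0255,-.09)'
```

```text
20.05 [ 0.01   -0.1566  0.0515] F rack 0.16775768326932994 -4.642443150928668 3.2221468505417836 0.015392527873100827 [-0.0011 -0.0017  0.0025]
[-0.0331 -0.3903  0.0362  0.4522] [-0.041  -0.0323] 814
```

Emit:
carry_out --delta_pos '[[0.0005,-0.005,-0.0006],[0.0005,-0.011,-0.0006],[0.0005,-0.017,-0.0006],[0.0005,-0.023,-0.0006],[0.0005,-0.029,-0.0006],[0.0005,-0.035,-0.0006],[0.0005,-0.041,-0.0006],[0.0005,-0.047,-0.0006],[0.0005,-0.053,-0.0006],[0.0005,-0.058,-0.0006],[0.0005,-0.062,-0.0006],[0.0005,-0.065,-0.0006]]' --turn '[[0,0,0],[0,0,0],[0,0,0],[0,0,0],[0,0,0],[0,0,0],[0,0,0],[0,0,0],[0,0,0],[0,0,0],[0,0,0],[0,0,0]]' --claw '[1,1,1,1,1,1,1,1,1,1,1,1]'

```text
clock: 21.3
position: [0.5394, 0.4647, 0.0514]
ee_rot: [-0.318, 0.435, 0.826, 0.167]
contact_force: [4.7, 3.5, 4.3]
width: 0.0159
gripper_force: 53.9
```

```bash
python3 see.py w12.png '(-.02,-.065)'; python3 -c "
from h import *
d=snap('top','top12.png'); a=cv2.imread('pics/top12.png')[200:320,160:310]; b=cv2.imread('pics/w12.png')
cv2.imwrite('pics/v12.png',np.vstack([cv2.resize(a,(375,300)),cv2.resize(b,(375,234))]))"
```

```text
21.3 [ 0.0099 -0.1302  0.0514] F rack 0.20363527060279685 -5.8136335119333244 4.337331861801718 0.015878625932684402 [-0.0027 -0.0014  0.0017]
[-0.0339 -0.2311  0.0518  0.961 ] [-0.0381 -0.0323] 290
```

View pics/v12.png

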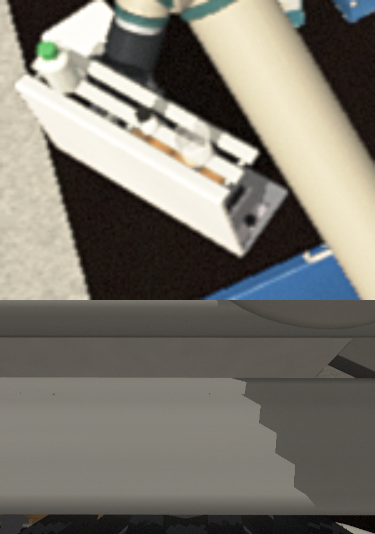

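The top view (upper) shows the row under the ledge with nothing displaced; the wrist view (lower) is blocked by the ledge rails, so from here I'll go by force and position.

Emit:
carry_out --delta_pos '[[0.0005,-0.004,-0.0006],[0.0005,-0.01,-0.0006],[0.0005,-0.016,-0.0006],[0.0005,-0.022,-0.0006],[0.0005,-0.028,-0.0006],[0.0005,-0.034,-0.0006],[0.0005,-0.04,-0.0006],[0.0005,-0.046,-0.0006],[0.0005,-0.051,-0.0006],[0.0005,-0.056,-0.0006],[0.0005,-0.06,-0.0006],[0.0005,-0.063,-0.0006]]' --turn '[[0,0,0],[0,0,0],[0,0,0],[0,0,0],[0,0,0],[0,0,0],[0,0,0],[0,0,0],[0,0,0],[0,0,0],[0,0,0],[0,0,0]]' --claw '[1,1,1,1,1,1,1,1,1,1,1,1]'

```text
clock: 22.6
position: [0.5183, 0.4502, 0.0514]
ee_rot: [-0.318, 0.435, 0.826, 0.166]
contact_force: [5.1, 3.3, 2.9]
width: 0.0154
gripper_force: 53.7
```

```bash
python3 st.py
```

```text
22.6 [ 0.0098 -0.1047  0.0514] F rack -0.14048731057566055 -6.071465832666154 2.911544069140878 0.015407050110131278 [-0.0041 -0.0009  0.0013]
```

Emit:
carry_out --delta_pos '[[0.0003,-0.004,-0.0003],[0.0003,-0.008,-0.0003],[0.0003,-0.012,-0.0003],[0.0003,-0.016,-0.0003],[0.0003,-0.02,-0.0003],[0.0003,-0.02,-0.0003]]' --turn '[[0,0,0],[0,0,0],[0,0,0],[0,0,0],[0,0,0],[0,0,0]]' --claw '[1,1,1,1,1,1]'

```text
clock: 23.2
position: [0.5114, 0.4454, 0.0514]
ee_rot: [-0.318, 0.435, 0.826, 0.166]
contact_force: [3.6, 2.3, 2.7]
width: 0.0153
gripper_force: 53.7
```

```bash
python3 st.py
```

```text
23.2 [ 0.0098 -0.0962  0.0514] F rack -0.11898749778395112 -4.246477987709814 2.6840137382834803 0.015329476316870904 [-0.0059 -0.0007  0.001 ]
```

Emit:
carry_out --delta_pos '[[0,-0.004,0],[0,-0.008,0],[0,-0.012,0],[0,-0.015,0],[0,-0.015,0]]' --turn '[[0,0,0],[0,0,0],[0,0,0],[0,0,0],[0,0,0]]' --claw '[1,1,1,1,1]'

```text
clock: 23.7
position: [0.5074, 0.4425, 0.0514]
ee_rot: [-0.317, 0.435, 0.826, 0.167]
contact_force: [5.3, 3.8, 1.6]
width: 0.0156
gripper_force: 53.7
```

```bash
python3 st.py
```

```text
23.7 [ 0.0095 -0.0913  0.0514] F rack 0.11646015255840991 -6.5607732025393775 1.5572108747740816 0.015626913867401056 [-0.0018  0.0002  0.0008]
```

Now 1.5–2 mm steps, watching the force along the row.

Emit:
carry_out --delta_pos '[[0,-0.003,0],[0,-0.005,0],[0,-0.005,0]]' --turn '[[0,0,0],[0,0,0],[0,0,0]]' --claw '[1,1,1]'

```text
clock: 24.0
position: [0.5063, 0.4416, 0.0515]
ee_rot: [-0.317, 0.435, 0.826, 0.167]
contact_force: [6.6, 3.9, 2.0]
width: 0.0151
gripper_force: 53.6
```

```bash
python3 st.py
```

```text
24.0 [ 0.0094 -0.0899  0.0515] F rack -0.5421082784587163 -7.616063041596718 1.97421221544503 0.015143780365796746 [0.0003 0.0007 0.0011]
```

Emit:
carry_out --delta_pos '[[0,-0.003,0],[0,-0.005,0],[0,-0.005,0]]' --turn '[[0,0,0],[0,0,0],[0,0,0]]' --claw '[1,1,1]'

```text
clock: 24.3
position: [0.5051, 0.4406, 0.0515]
ee_rot: [-0.316, 0.435, 0.826, 0.168]
contact_force: [6.4, 4.3, 2.4]
width: 0.0156
gripper_force: 53.5
```

```bash
python3 st.py
```

```text
24.3 [ 0.0093 -0.0883  0.0515] F rack -0.06094601946743916 -7.767450176574817 2.3703710578009565 0.015624288686387912 [0.0019 0.0011 0.0012]
```

Emit:
carry_out --delta_pos '[[0,-0.003,0],[0,-0.005,0],[0,-0.005,0]]' --turn '[[0,0,0],[0,0,0],[0,0,0]]' --claw '[1,1,1]'

```text
clock: 24.6
position: [0.5037, 0.4396, 0.0515]
ee_rot: [-0.316, 0.435, 0.826, 0.168]
contact_force: [6.3, 5.6, 1.2]
width: 0.0153
gripper_force: 53.3
```

```bash
python3 st.py
```

```text
24.6 [ 0.0093 -0.0866  0.0515] F rack 1.0439078517508769 -8.299564251696326 1.2187574337333302 0.015259841285192512 [0.0033 0.0014 0.0015]
```

Emit:
carry_out --delta_pos '[[0,-0.002,0],[0,-0.004,0],[0,-0.004,0]]' --turn '[[0,0,0],[0,0,0],[0,0,0]]' --claw '[1,1,1]'

```text
clock: 24.9
position: [0.5027, 0.4388, 0.0516]
ee_rot: [-0.316, 0.436, 0.826, 0.168]
contact_force: [7.6, 5.4, 1.3]
width: 0.0154
gripper_force: 53.3
```

```bash
python3 st.py
```

```text
24.9 [ 0.0092 -0.0854  0.0516] F rack 0.16425563473394966 -9.347041038152547 1.26524938706543 0.015360912570568652 [0.0046 0.0016 0.0016]
```

Emit:
carry_out --delta_pos '[[0,-0.002,0],[0,-0.003,0],[0,-0.003,0]]' --turn '[[0,0,0],[0,0,0],[0,0,0]]' --claw '[1,1,1]'

```text
clock: 25.2
position: [0.502, 0.4383, 0.0516]
ee_rot: [-0.316, 0.436, 0.826, 0.168]
contact_force: [6.4, 5.6, 0.8]
width: 0.0152
gripper_force: 53.3
```

```bash
python3 st.py; python3 -c "
from h import *
d=snap('scene','scene13.png'); np.savez('pics/scene13.npz',**d)
L=cloud(d); L=np.stack([(L[...,:2]-O)@RX,(L[...,:2]-O)@RY,L[...,2]],-1)
im=d['image'].astype(int); m=(L[...,2]>.015)&(L[...,2]<.045)&(L[...,1]>.06)&(L[...,1]<.13)&(abs(L[...,0])<.045)&(im.max(2)<110)
print(np.histogram(L[m][:,1],bins=np.arange(.06,.131,.003)))"
```

```text
25.2 [ 0.0092 -0.0845  0.0516] F rack 1.0441372161867837 -8.470116059296599 0.8439012438361813 0.015244213150698523 [0.0057 0.0018 0.0018]
(array([ 0,  0,  0,  0,  3,  2,  3,  0,  1,  2,  3,  3, 13, 41, 16,  7,  2,
        2,  4,  4,  2,  1,  0]), array([0.06 , 0.063, 0.066, 0.069, 0.072, 0.075, 0.078, 0.081, 0.084,
       0.087, 0.09 , 0.093, 0.096, 0.099, 0.102, 0.105, 0.108, 0.111,
       0.114, 0.117, 0.12 , 0.123, 0.126, 0.129]))
```

Not solid yet (force still climbs at spring rate). Continue in 0.8–1.2 mm steps.

Emit:
carry_out --delta_pos '[[0,-0.002,0],[0,-0.003,0],[0,-0.003,0]]' --turn '[[0,0,0],[0,0,0],[0,0,0]]' --claw '[1,1,1]'

```text
clock: 25.55
position: [0.5013, 0.4377, 0.0516]
ee_rot: [-0.316, 0.436, 0.826, 0.168]
contact_force: [7.5, 6.1, 1.1]
width: 0.0154
gripper_force: 53.3
```

```bash
python3 st.py
```

```text
25.55 [ 0.0091 -0.0835  0.0516] F rack 0.7915293435785467 -9.637831129550712 1.06226414172872 0.015423382410695331 [0.0066 0.0021 0.0019]
```

Emit:
carry_out --delta_pos '[[0,-0.002,0],[0,-0.003,0],[0,-0.003,0]]' --turn '[[0,0,0],[0,0,0],[0,0,0]]' --claw '[1,1,1]'

```text
clock: 25.85
position: [0.5005, 0.4371, 0.0517]
ee_rot: [-0.316, 0.436, 0.826, 0.169]
contact_force: [8.0, 5.9, 0.6]
width: 0.0151
gripper_force: 53.3
```

```bash
python3 st.py
```

```text
25.85 [ 0.009  -0.0825  0.0517] F rack 0.34122308295735326 -9.97890295417033 0.5843809021987743 0.015064712230196366 [0.0074 0.0022 0.002 ]
```

Emit:
carry_out --delta_pos '[[0,-0.002,0],[0,-0.002,0],[0,-0.002,0]]' --turn '[[0,0,0],[0,0,0],[0,0,0]]' --claw '[1,1,1]'

```text
clock: 26.15
position: [0.4999, 0.4367, 0.0517]
ee_rot: [-0.316, 0.436, 0.826, 0.169]
contact_force: [8.2, 6.7, 1.4]
width: 0.0152
gripper_force: 53.3
```

```bash
python3 st.py
```

```text
26.15 [ 0.009  -0.0818  0.0517] F rack 0.908400525490257 -10.570681086269126 1.4002469222690603 0.015170956656459542 [0.0079 0.0023 0.0022]
```

Emit:
carry_out --delta_pos '[[0,-0.002,0],[0,-0.002,0],[0,-0.002,0]]' --turn '[[0,0,0],[0,0,0],[0,0,0]]' --claw '[1,1,1]'

```text
clock: 26.45
position: [0.4994, 0.4363, 0.0517]
ee_rot: [-0.315, 0.436, 0.826, 0.169]
contact_force: [8.8, 7.2, 1.0]
width: 0.0157
gripper_force: 53.2
```

```bash
python3 st.py
```

```text
26.45 [ 0.009  -0.0812  0.0517] F rack 0.9059176598511032 -11.333012465219012 1.0263324482139644 0.015671816309106506 [0.0084 0.0024 0.0022]
```

Emit:
carry_out --delta_pos '[[0,-0.002,0],[0,-0.002,0],[0,-0.002,0]]' --turn '[[0,0,0],[0,0,0],[0,0,0]]' --claw '[1,1,1]'

```text
clock: 26.75
position: [0.4988, 0.4359, 0.0517]
ee_rot: [-0.315, 0.436, 0.826, 0.169]
contact_force: [8.0, 5.9, 1.0]
width: 0.0152
gripper_force: 53.2
```

```bash
python3 st.py
```

```text
26.75 [ 0.009  -0.0805  0.0517] F rack 0.3452437277209919 -9.988135450276097 0.957962111527646 0.015174888087994972 [0.0088 0.0025 0.0022]
```

Emit:
carry_out --delta_pos '[[0,-0.002,0],[0,-0.002,0],[0,-0.002,0]]' --turn '[[0,0,0],[0,0,0],[0,0,0]]' --claw '[1,1,1]'

```text
clock: 27.05
position: [0.4987, 0.4357, 0.0518]
ee_rot: [-0.315, 0.436, 0.826, 0.169]
contact_force: [8.3, 7.0, 0.5]
width: 0.0155
gripper_force: 53.2
```

```bash
python3 st.py
```

```text
27.05 [ 0.0089 -0.0803  0.0518] F rack 1.108408296767748 -10.833829410730441 0.5390573557707223 0.015456467818490574 [0.0111 0.0027 0.0027]
```

Emit:
carry_out --delta_pos '[[0,-0.002,0],[0,-0.002,0],[0,-0.002,0]]' --turn '[[0,0,0],[0,0,0],[0,0,0]]' --claw '[1,1,1]'

```text
clock: 27.35
position: [0.4986, 0.4356, 0.0518]
ee_rot: [-0.315, 0.436, 0.826, 0.17]
contact_force: [9.5, 8.0, -0.8]
width: 0.0154
gripper_force: 53.1
```

```bash
python3 st.py
```

```text
27.35 [ 0.0089 -0.0801  0.0518] F rack 1.229185740052233 -12.389627163465418 -0.8031412434846491 0.015423450223250078 [0.0137 0.003  0.003 ]
```

Emit:
carry_out --delta_pos '[[0,-0.001,0],[0,-0.002,0],[0,-0.002,0]]' --turn '[[0,0,0],[0,0,0],[0,0,0]]' --claw '[1,1,1]'

```text
clock: 27.65
position: [0.4986, 0.4355, 0.0519]
ee_rot: [-0.314, 0.436, 0.826, 0.171]
contact_force: [11.1, 8.6, -0.3]
width: 0.0151
gripper_force: 52.9
```

```bash
python3 st.py
```

```text
27.65 [ 0.0088 -0.08    0.0519] F rack 0.8433087088296363 -13.996632611737427 -0.31159499947728087 0.015100219578270313 [0.0165 0.0033 0.0035]
```

The stop is solid: about 14 N with no further travel. Releasing here.

Emit:
carry_out --delta_pos '[[0,0,0],[0,0,0],[0,0,0],[0,0,0],[0,0,0],[0,0,0]]' --turn '[[0,0,0],[0,0,0],[0,0,0],[0,0,0],[0,0,0],[0,0,0]]' --claw '[0.4,0.3,0.2,0.2,0.2,0.2]'

```text
clock: 28.25
position: [0.4927, 0.4329, 0.0513]
ee_rot: [-0.318, 0.435, 0.826, 0.166]
contact_force: [0.2, 0.2, -0.6]
width: 0.0339
gripper_force: 0.0
```

```bash
python3 st.py
```

```text
28.25 [ 0.01   -0.0738  0.0513] F rack 0.03925262008844961 -0.2378168254609588 -0.5966585651747055 0.03394859897498852 [-0.0081 -0.0013  0.0005]
```

Emit:
carry_out --delta_pos '[[0,0.007,0],[0,0.012,0],[0,0.012,-0.05],[0,0.012,-0.13],[0,0.012,-0.25],[0,0.012,-0.37],[0,0.012,-0.5],[0,0.012,-0.6],[0,0.012,-0.6]]' --turn '[[0,0,0],[0,0,0],[0,0,0],[0,0,0],[0,0,0],[0,0,0],[0,0,0],[0,0,0],[0,0,0]]' --claw '[0.2,0.2,0.2,0.2,0.2,0.2,0.2,0.2,0.2]'

```text
clock: 29.15
position: [0.5933, 0.3013, 0.2343]
ee_rot: [-0.313, 0.435, 0.827, 0.169]
contact_force: [1.0, 0.7, -0.1]
width: 0.0343
gripper_force: 0.0
```

```bash
cat > fin.py <<'E'
from st import *
d,P,L,im=bottles('w14.png',(.068,.026,-.017)); 
ok=(d['z_map']>0)
m=ok&(L[...,2]>.015)&(L[...,2]<.045)&(L[...,1]>.06)&(L[...,1]<.13)&(abs(L[...,0])<.05)&(im.max(2)<70)
print('stop',np.histogram(L[m][:,1],bins=np.arange(.06,.131,.003)))
m=ok&(abs(L[...,2]-.032)<.003)&(L[...,1]<-.03)&(L[...,1]>-.2)&(abs(L[...,0])<.06)&(im[...,0]>im[...,2]+25); print('block',cv2.minAreaRect(L[m][:,:2].astype(np.float32)))
m=ok&(abs(L[...,2]-.078)<.003)&(L[...,1]<-.03)&(L[...,1]>-.2)&(abs(L[...,0])<.06); print('fin',m.sum(),L[m].mean(0))
E
python3 fin.py
```

```text
29.15 [-0.1555 -0.0824  0.2343] F rack 0.06047321236948133 -1.1961864943002252 -0.08388128048879995 0.03432505547390777 [0.0129 0.0096 0.0077]
[ 0.0672 -0.0175  0.0269  0.0265] [-0.0352  0.0394] 2068
[ 0.0251 -0.0152  0.027   0.0273] [-0.0358  0.0387] 2089
[-0.0169 -0.0101  0.0271  0.0295] [-0.0363  0.0381] 2152
stop (array([ 23,  21,  20,  18,  17,  12,   4,   0,   1, 319, 120,  10,   0,
         0,   0,   0,   0,   0,   0,   0,   0,   0,   0]), array([0.06 , 0.063, 0.066, 0.069, 0.072, 0.075, 0.078, 0.081, 0.084,
       0.087, 0.09 , 0.093, 0.096, 0.099, 0.102, 0.105, 0.108, 0.111,
       0.114, 0.117, 0.12 , 0.123, 0.126, 0.129]))
block ((-0.0015974827110767365, -0.06901128590106964), (0.07136953622102737, 0.07083576172590256), 84.50605773925781)
fin 970 [ 0.0203 -0.0957  0.0778]
```

View pics/w14.png

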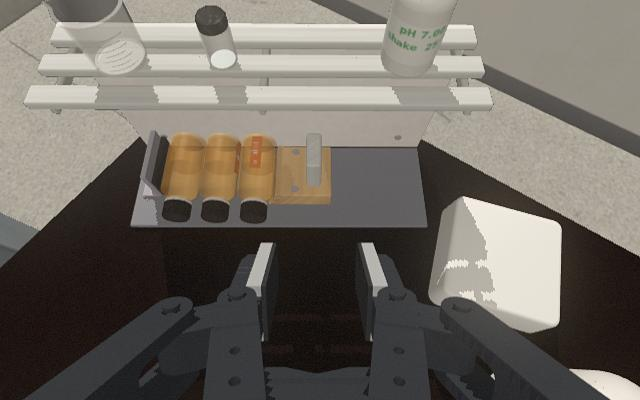

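The view shows the three bottles touching at (183, 170), (221, 170) and (258, 170) against the compressed stop (150, 165), with the chock snug behind at (303, 172). I'll check that it holds.

Emit:
carry_out --delta_pos '[[0,0,-0.02],[0,0,-0.02],[0,0,-0.02],[0,0,-0.02],[0,0,-0.02],[0,0,-0.02],[0,0,-0.02],[0,0,-0.02]]' --turn '[[0,0,0],[0,0,0],[0,0,0],[0,0,0],[0,0,0],[0,0,0],[0,0,0],[0,0,0]]' --claw '[0.2,0.2,0.2,0.2,0.2,0.2,0.2,0.2]'

```text
clock: 30.0
position: [0.5919, 0.2993, 0.2358]
ee_rot: [-0.318, 0.435, 0.826, 0.166]
contact_force: [-0.8, -0.1, -0.3]
width: 0.0342
gripper_force: 0.0
```

```bash
python3 fin.py
```

```text
30.0 [-0.1562 -0.0801  0.2358] F rack 0.38772245602147487 0.6589951759964398 -0.28352410567257974 0.03424551745270254 [-0.0048 -0.0009  0.0014]
[ 0.0672 -0.0176  0.0269  0.0274] [-0.0354  0.0395] 2034
[ 0.0252 -0.0156  0.027   0.026 ] [-0.0359  0.0387] 2043
[-0.0169 -0.0097  0.0271  0.0259] [-0.0362  0.0381] 2118
stop (array([ 23,  22,  20,  20,  15,  12,   4,   0,   2, 312, 109,  16,   0,
         0,   0,   0,   0,   0,   0,   0,   0,   0,   0]), array([0.06 , 0.063, 0.066, 0.069, 0.072, 0.075, 0.078, 0.081, 0.084,
       0.087, 0.09 , 0.093, 0.096, 0.099, 0.102, 0.105, 0.108, 0.111,
       0.114, 0.117, 0.12 , 0.123, 0.126, 0.129]))
block ((-0.004080191254615784, -0.06873470544815063), (0.07140084356069565, 0.07623229175806046), 84.59927368164062)
fin 977 [ 0.0212 -0.0988  0.0778]
```

```bash
python3 -c "
from rig import manip; print(manip.sign_off())"
```

```text
the job is handed in; nothing more can be done
None
```

The stray bottle is back in line with its cap to the front, all three bottles touch, the stop is pressed in the full 12 mm and the released chock was still holding the row when checked 0.85 s later; the job is handed in at 30 s.

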